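Layer a headphone ear cup: driver, dust-off, grille

ROBOT

A 6-joint arm with a two-finger parallel gripper is mounted at the origin on the work surface. World frame = base frame: x ahead of the robot, y to its left, z up, the work surface at z = 0. Lengths are in m, angles in degrees, forces in N, time in s.
With the tool pointing down it reaches from about 0.4 to 0.825 m from the base axis. Payload 7 kg.
Tool frame: the origin (TCP) lies midway between the tips of the shut fingers; the grasp point (between the pads) lies 19 mm behind it; y points along the fingers, z is the direction in which the jaws open and shut, and the axes are right-handed (so a half turn about y gives the same grasp; the last joint's range is limited). The gripper opens to 88 mm and grips with 3 to 60 N. Pads are 19 mm wide; open, the fingers measure 130 mm over their backs; the gripper's body (78 mm by 193 mm) begins 47 mm behind the grasp point.
Start: joints at [90.304, 20.546, 0.682, 0, -70.136, -16.507], TCP at [0.188, 0.648, 0.227] pointing down, gripper open.
Joint ranges: [-176.03, 176.03], [-82.01, 121.73], [-58.28, 71.71], [-173.87, 95.51], [-174.79, -0.11], [-173.66, 173.66]. Speed limits (degrees/s): [136.94, 136.94, 172.46, 180, 180, 180].

INTERFACE

Orientations are given as [roll, pitch, yaw] about the fixed x, y, z axes, in that order (R = Rz(yaw) Ry(pitch) Rx(roll)).
In Python, from plant import ctrl gives the robot as it stands.
- The arm moves only by the tool step_arm, never from a script. Its argument "rows" is a list that holds one entry, the list of rows, each a list of 7 numbers: the gripper command: -1 is shut, 1 is fully open, values between are in proportion, then the shift along the world's x, y, z in cm, then the turn, a rotation vector about the world's x, y, z in degrees. In form: [[[fingers, tx, ty, tz, rx, ry, rz], ...]]. A call has 1 to 12 rows; each row shifts and turns the commanded pose from where the row before left it; what a row does not reach is not made up. A row lasts 1/8 s, in which the tool goes at most 62.5 mm and 10.7 degrees, less where a joint would pass 70% of its speed; a pose out of reach is approached as far as the arm can. A call is refused whole if a number of a shift passes 6.25 or a number of a turn 10.7, either way. A call with a gripper value outside its range is refused whole. The fingers move at their own pace and stop on an object; the grip force is fixed at half the most. Time passes only in rows, so rows that do not move let the fingers close. It gives the time, the measured TCP pose, the force and the opening at its end, in the units of the state.
- ctrl.get_obs(): the state, without advancing time (a new reading comes with each control period).
- ctrl.snapshot(name): name is "scene" or "top" or "wrist"; returns the picture (384x512x3 uint8, blue, green, red); there is no depth.
- ctrl.camera_params(name): a dict with "vertical_fov" (degrees; the focal length in pixels is half the picture's height over the tangent of half this angle, whatever the lens; pixels are square), "cx", "cy" (the principal point, pixels), "rvec" (rotation vector, rad) and "tvec" (3), from world to camera coordinates, as OpenCV has them. Camera axes: x right, y down, z forward; pixel columns grow to the right and rows downward; lengths in m; the calibration is good to about 2 mm. A picture is of the moment at which its call begins: read the wrist's pose just before it. camera_params takes no time and is no camera call; for the wrist camera it gives the pose at the moment of the call.
- ctrl.close_job(): hands the job in, once; it reports no verdict.
The state is a dict: "clock": time; "joint_pos": joint angles; "qvel": joint speeds; "tau": joint torques, N m; "tool_pos": TCP position; "orientation": TCP orientation; "force": force on the tool from outside, world axes, zero at the start; "moment": the same for the moment, N m; "opening": finger opening in m.
Only numpy, scipy, OpenCV 4.12 (cv2) and the standard library are available. Lean on these libraries where they do the work, as an engineer would, in place of code of your own. Each camera call takes 0.05 s, during which the arm holds its last target. There are 200 camera calls.

TASK

The ear-cup shell is already on the round plate of the assembly nest: lay the blue speaker driver flat and centred on it, then take the orange cordless blower and hold its nozzle steady for two seconds, pointing straight down over the middle of the driver and about 4 cm above it, to blow the dust off. Put the blower back on its stand and lay the steel grille flat and centred on the driver. Set the discs down gently rather than dropping them, do not touch the stack with the blower, and leave the screw jar and the screwdriver alone.

Things in the scene. Friction and masses are not known exactly. Their poses are not given: they have to be found in the camera images.
- nest: Fixed assembly nest: square wooden block 120 x 120 x 18 mm with a round bare-aluminium plate (diameter 90, 6 mm thick) in its middle. Origin at the centre of the block's underside on the bench, z up; the plate's top is 24 mm above the origin.
- shell: Loose ear-cup shell, a black flat disc with a grey face, diameter 70 mm, 12 mm thick, about 50 g, already lying centred on the nest's plate. Origin at the centre of its underside, z up.
- driver: Loose speaker driver, a blue flat disc with a pale round cone and copper centre on its top, diameter 60 mm, 14 mm thick, about 70 g, lying face up on the bench. Origin at the centre of its underside, z up through its face.
- grille: Loose steel grille, a bare-metal flat disc with rings of black dots on its top, diameter 64 mm, 10 mm thick, about 60 g, lying face up on the bench. Origin at the centre of its underside, z up through its face.
- wand: Loose cordless dust blower lying on its stand: orange handle 130 (along its own x) x 28 (y) x 30 mm (z), black at the rear; a thin steel tube leaves the front (+x) end and bends straight down. About 180 g. Origin at the centre of the handle's underside, near the centre of mass; +x towards the nozzle, z up. It blows along its own -z.
- wand_tip (a point): Mouth of the blower's nozzle (black, 13 mm wide): 100 mm ahead of the blower's origin along its x and 20 mm below it. Axes as the blower's.
- stand: Fixed stand for the blower: grey block 100 (its x) x 60 (y) x 50 mm high with a flat black rubber top; the handle lies along its x with the nozzle beyond its +x end. Origin at the centre of its underside on the bench.
- jar: Bystander: loose clear screw jar with a blue cap, diameter 50 mm, 65 mm tall, standing on the bench. (Beyond it, out of the way, stand a fixed black and silver screw feeder 116 mm high and a low clear sorting tray; at the bench's left edge a blue bin 130 mm high.) Origin at the centre of its underside.
- screwdriver: Bystander: loose grey electric screwdriver lying on the bench, 200 mm long (along its x, bit towards +x), 30 mm wide and high. Origin on its underside, 80 mm from its rear end.
Things that resemble listed ones, but are neither listed nor needed, are in the scene too. What is shaped like the shell but green or pink is not meant.

How it is judged:
By the outcome, as a careful person would: the job done as asked, in the order asked, and still so for the second after the job is handed in, with the robot touching nothing.
It also fails if it takes over 72 s, if anything falls off the work surface, if the arm or the gripper's body presses on something with over 40 N, if the wrist force passes 120 N, or if a joint passes its speed limit or range.

## Working session

There is one attempt and no reset: what is moved stays moved. The work goes in short steps, Python scripts to look and compute and a tool call to move; the robot and the scene stay as the last step left them, time stands still between calls to the robot, and variables do not carry over. Pictures are saved under pics/ and viewed, about 8 in all and at most 12, crops included, and the job is handed in when it is done.

Besides the shell and the picture viewer there is one more tool, called after "Emit:" as name(argument=value, ...), one argument or row to a line, values as JSON. step_arm: Moves the arm, as the interface text tells. Its arguments: {"type":"object","properties":{"rows":{"type":"array"}},"required":["rows"]}

```bash
mkdir -p pics; ls
cat > h.py <<'E'
import numpy as np, cv2
from plant import ctrl
def snap(n,f):
    P=ctrl.camera_params(n); im=ctrl.snapshot(n); cv2.imwrite('pics/'+f,im); np.save('pics/'+f+'.npy',P,allow_pickle=True); return im,P
def load(f): return np.load('pics/'+f+'.npy',allow_pickle=True).item()
def geo(P):
    f=192/np.tan(np.radians(P['vertical_fov'])/2); R=cv2.Rodrigues(np.array(P['rvec'],float))[0]; return f,R,np.array(P['tvec'],float).ravel()
def ray(P,u,v,z):
    f,R,t=geo(P); d=R.T@np.array([(u-P['cx'])/f,(v-P['cy'])/f,1]); c=-R.T@t
    return c+d*(z-c[2])/d[2]
def proj(P,X):
    f,R,t=geo(P); c=R@np.array(X,float)+t; return c[0]/c[2]*f+P['cx'],c[1]/c[2]*f+P['cy']
E
python3 - <<'E'
from h import *
o=ctrl.get_obs(); print(o)
for n in('scene','top'):
    im,P=snap(n,n+'0.png'); print(n,P)
    f,R,t=geo(P); print(-R.T@t)
    cv2.imwrite('pics/%s0b.png'%n,cv2.resize(im,(800,600),interpolation=cv2.INTER_CUBIC))
E
```

```text
pics
{'clock': 0.0, 'joint_pos': array([ 9.03031820e+01,  2.05916942e+01,  6.33799315e-01, -1.80381169e-02,
       -7.01353827e+01, -1.65038031e+01]), 'qvel': array([-0.00152461, -0.06105948, -0.01408131, -0.05155201,  0.01500415,
        0.06190703]), 'tau': array([ 2.82479086e-04, -5.82724750e+01,  2.93055439e+01,  6.99741125e+00,
        6.92023285e-03, -1.56121405e-04]), 'tool_pos': array([0.18826332, 0.64771341, 0.2256265 ]), 'orientation': array([-8.99057480e+01,  1.02421526e-02,  1.63793244e+02]), 'force': array([-0.39596753,  0.24352748,  0.51669578]), 'moment': array([ 0.00657491, -0.02651988, -0.00354472]), 'opening': 0.08754276265940868}
scene {'vertical_fov': 49.64518560076263, 'cx': 257.63572942997104, 'cy': 195.93665283471188, 'rvec': array([ 1.99466267,  1.36558922, -0.55900133]), 'tvec': array([-0.18027904, -0.32038874,  1.44176668])}
[ 1.22978675 -0.30273928  0.78090596]
top {'vertical_fov': 48.999749419846715, 'cx': 256.1698984823233, 'cy': 198.7091199192946, 'rvec': array([ 2.15281819, -2.19335973,  0.08289245]), 'tvec': array([0.0066546 , 0.56340435, 0.95178477])}
[ 0.47992015 -0.01219516  0.99643912]
```

View pics/top0b.png

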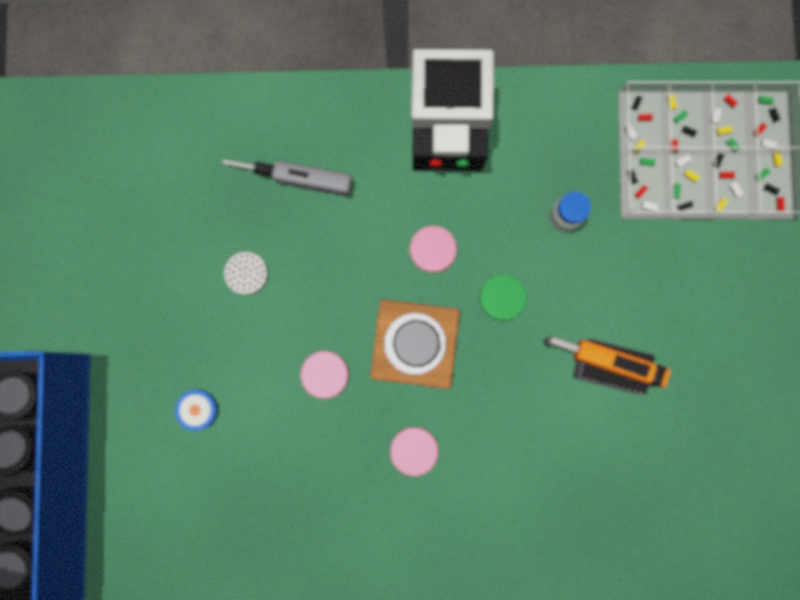

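View pics/scene0b.png

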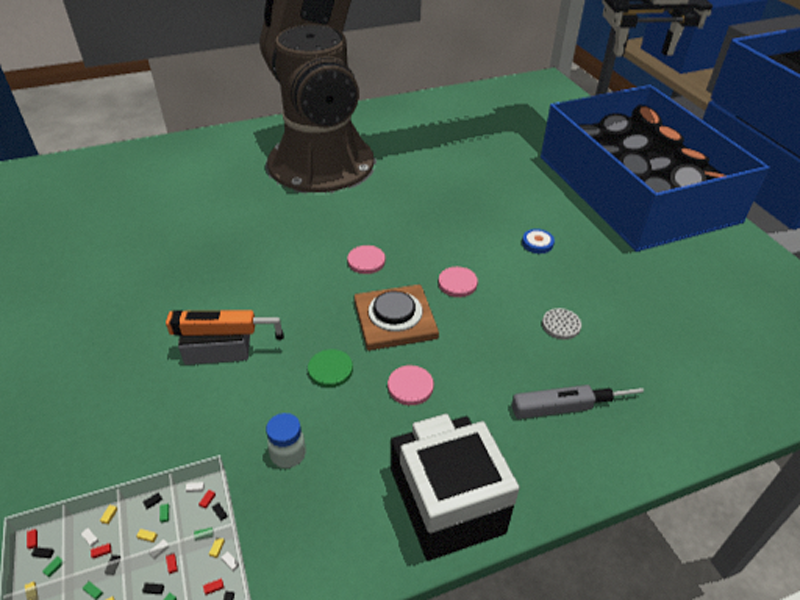

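The top picture, in its native pixels (shown × 0.64), shows:
- **Driver:** the blue disc with the copper centre, at (125,262). The blue things it could be mistaken for are the jar cap (367,133) and the bin at the left edge.
- **Grille:** the dotted disc at (157,175).
- **Shell:** the grey disc on the nest at (266,219). The lookalikes are pink discs at (277,159), (207,240) and (265,289), and a green one at (322,190).
- **Blower:** orange, at about (395,233), with its nozzle at about (351,219).

The screwdriver at (200,114) and the jar stay untouched. Next I'll measure these and check them against the scene view.

Run:
```python
from h import *
im=cv2.imread('pics/top0.png'); P=load('top0.png'); S=load('scene0.png'); ims=cv2.imread('pics/scene0.png')
hsv=cv2.cvtColor(im,cv2.COLOR_BGR2HSV); hs=cv2.cvtColor(ims,cv2.COLOR_BGR2HSV)
def blob(mask,u,v,r=40):
    m=np.zeros_like(mask); u,v=int(u),int(v); m[max(0,v-r):v+r,max(0,u-r):u+r]=mask[max(0,v-r):v+r,max(0,u-r):u+r]
    n,l,s,c=cv2.connectedComponentsWithStats(m); i=1+np.argmax(s[1:,4])
    cn=max(cv2.findContours((l==i).astype(np.uint8),0,cv2.CHAIN_APPROX_NONE)[0],key=cv2.contourArea)
    return cn
green=lambda h:((h[...,0]>50)&(h[...,0]<90)&(h[...,1]>80)).astype(np.uint8)
def rep(n,cn,z,P):
    h=cv2.convexHull(cn)[:,0]; w=np.array([ray(P,a,b,z)[:2] for a,b in h]).astype(np.float32)
    print(n,'ell',cv2.fitEllipse(cv2.convexHull(cn)),'circ',cv2.minEnclosingCircle(w),'rect',cv2.minAreaRect(w))
ng=1-green(hsv); ngs=1-green(hs)
rep('driver',blob(ng,125,262,20),.012,P); rep('grille',blob(ng,157,175,20),.008,P)
wood=((hsv[...,0]>5)&(hsv[...,0]<22)&(hsv[...,1]>90)).astype(np.uint8)
rep('nest',blob(wood,266,219,40),.018,P)
rep('wandorange',blob(wood,395,233,50),.065,P)
plate=((hsv[...,1]<60)&(hsv[...,2]>170)).astype(np.uint8); rep('plate',blob(plate,266,219,40),.024,P)
sg=((hsv[...,1]<60)&(hsv[...,2]<165)&(hsv[...,2]>60)).astype(np.uint8); rep('shell',blob(sg,266,219,20),.036,P)
rep('S driver',blob(ngs,344,154,18),.012,S); rep('S grille',blob(ngs,359,207,18),.008,S)
print('nozzle',ray(P,548*.64,342*.64,.04))
a=cv2.resize(im[185:265,335:445],None,fx=5,fy=5,interpolation=2); b=cv2.resize(ims[185:240,100:190],None,fx=6,fy=6,interpolation=2)
c=np.zeros((600,800,3),np.uint8); c[:250,:550]=a[:250]; 
c=np.zeros((400+200,800,3),np.uint8); c[:320,:440]=cv2.resize(a,(440,320)); c[:320,440:440+360]=cv2.resize(b,(360,220)).repeat(1,0)[:320] if 0 else cv2.copyMakeBorder(cv2.resize(b,(360,220)),0,100,0,0,0)
c[330:580,:250]=cv2.resize(im[235:290,100:155],(250,250)); c[330:580,260:510]=cv2.resize(im[150:200,132:182],(250,250)); c[330:580,520:770]=cv2.resize(im[185:255,231:301],(250,250))
cv2.imwrite('pics/crop1.png',c)
```

```text
driver ell ((124.78519439697266, 262.13092041015625), (27.0499324798584, 28.188142776489258), 59.478328704833984) circ ((0.42303550243377686, 0.30417487025260925), 0.0327235572040081) rect ((0.422865092754364, 0.30467352271080017), (0.06319417804479599, 0.059849388897418976), 89.0104751586914)
grille ell ((156.6313934326172, 174.34677124023438), (29.343772888183594, 29.65792465209961), 55.25017166137695) circ ((0.6274018883705139, 0.23154722154140472), 0.03574715554714203) rect ((0.6282610893249512, 0.23163732886314392), (0.06993888318538666, 0.06844758242368698), 44.444400787353516)
nest ell ((264.4559631347656, 220.01255798339844), (62.54329299926758, 68.94934844970703), 94.30159759521484) circ ((0.5153468251228333, -0.02404465153813362), 0.08101819455623627) rect ((0.5148758292198181, -0.024050258100032806), (0.11909924447536469, 0.1184428408741951), 81.64346313476562)
wandorange ell ((394.02886962890625, 231.21142578125), (19.05977439880371, 63.11652374267578), 108.50126647949219) circ ((0.48295775055885315, -0.305626779794693), 0.05994182452559471) rect ((0.4826599657535553, -0.
[... 610 characters left out ...]
07106328010559, 0.06603072583675385), 88.95487976074219)
S driver ell ((343.9563293457031, 153.83482360839844), (16.267175674438477, 21.099897384643555), 95.66422271728516) circ ((0.42653703689575195, 0.3028455078601837), 0.03882328420877457) rect ((0.42569613456726074, 0.3014449179172516), (0.059012435376644135, 0.07742784917354584), 59.01920700073242)
S grille ell ((359.0713806152344, 206.75753784179688), (20.100067138671875, 26.154483795166016), 104.35066223144531) circ ((0.6280449032783508, 0.22978216409683228), 0.037580497562885284) rect ((0.629088819026947, 0.23108334839344025), (0.06455185264348984, 0.07435014843940735), 59.695804595947266)
nozzle [ 0.5121513  -0.21720469  0.04      ]
```

View pics/crop1.png

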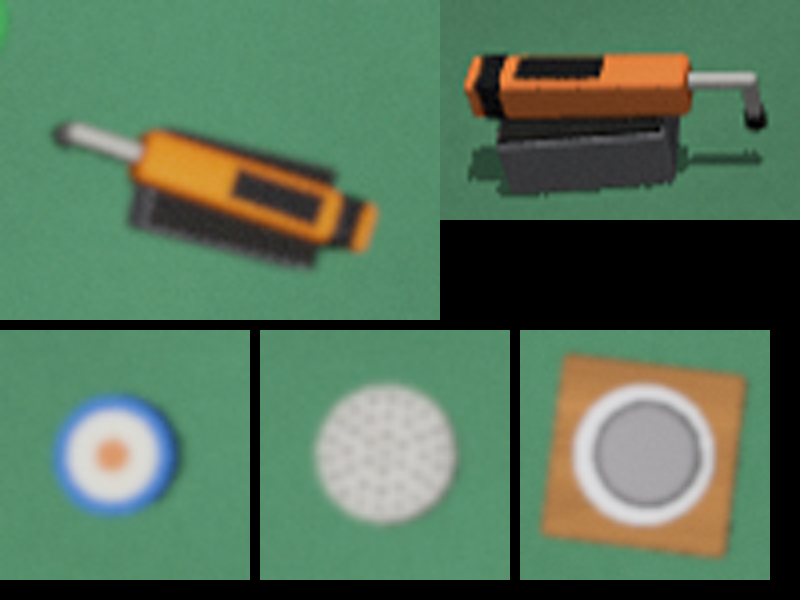

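Emit:
step_arm(
  rows=[
    [[1,2.35,-3.44,0,0,0,-3.9],[1,2.35,-3.44,0,0,0,-3.9],[1,2.35,-3.44,0,0,0,-3.9],[1,2.35,-3.44,0,0,0,-3.9],[1,2.35,-3.44,0,0,0,-3.9],[1,2.35,-3.44,0,0,0,-3.9],[1,2.35,-3.44,0,0,0,-3.9],[1,2.35,-3.44,0,0,0,-3.9],[1,2.35,-3.44,0,0,0,-3.9],[1,2.35,-3.44,0,0,0,-3.9],[1,0,0,-3,0,0,0],[1,0,0,0,0,0,0]],
  ],
)

```text
clock: 1.6
tool_pos: [0.4225, 0.3025, 0.1947]
orientation: [-89.8, 0.1, 124.7]
force: [0.0, 0.4, 0.9]
opening: 0.0875
```

Run:
```python
from h import *
print(ctrl.get_obs()); im,P=snap('wrist','w1.png'); f,R,t=geo(P); print(f,P['cx'],P['cy'],-R.T@t,R[2]); print(proj(P,[.423,.304,.014]))
```

```text
{'clock': 1.6, 'joint_pos': array([ 5.72294098e+01,  7.45210905e+00, -2.12247743e+01, -4.23467525e-02,
       -6.15744042e+01, -2.24852306e+01]), 'qvel': array([ 0.95845524, -0.99258537,  2.95209586,  1.30046206, -1.87143578,
        0.03977863]), 'tau': array([-5.19858040e-01, -3.75490558e+01,  2.65523708e+01,  6.32223710e+00,
        5.42023815e-01,  4.65928562e-03]), 'tool_pos': array([0.42252277, 0.3024733 , 0.19468947]), 'orientation': array([-8.97536008e+01,  6.17778395e-02,  1.24724073e+02]), 'force': array([0.02825525, 0.37663122, 0.8911761 ]), 'moment': array([ 0.01667398, -0.0173093 ,  0.01132201]), 'opening': 0.08754198477856853}
279.7572853796978 256.84424282882094 188.2495464018443 [0.46453806 0.2435684  0.35203065] [-0.15676198  0.21712864 -0.96347332]
(np.float64(255.13606335431916), np.float64(172.16539173820348))
```

View pics/w1.png

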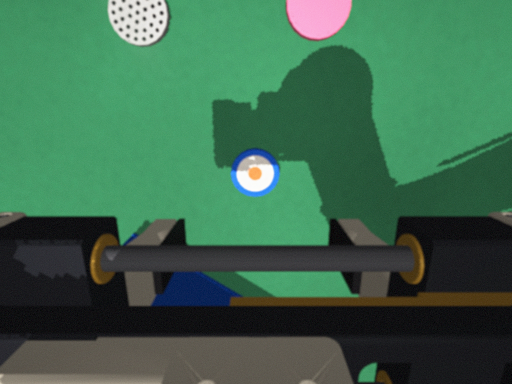

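Wrist view: the driver's centre is at (255,173), against a predicted (255.1,172.2), so it is confirmed to about 1 mm. The grille is at (138,15).

```bash
cat >> h.py <<'E'
def cen(im,mask,u,v,r):
    m=np.zeros(mask.shape,np.uint8); u,v=int(u),int(v); s=np.s_[max(0,v-r):v+r,max(0,u-r):u+r]; m[s]=mask[s]
    n,l,st,c=cv2.connectedComponentsWithStats(m); i=1+np.argmax(st[1:,4])
    cn=max(cv2.findContours((l==i).astype(np.uint8),0,cv2.CHAIN_APPROX_NONE)[0],key=cv2.contourArea)
    return cv2.fitEllipse(cv2.convexHull(cn)),c[i],st[i,4]
E
python3 - <<'E'
from h import *
im=cv2.imread('pics/w1.png'); P=load('w1.png'); h=cv2.cvtColor(im,cv2.COLOR_BGR2HSV)
o=((h[...,0]<20)&(h[...,1]>100)&(h[...,2]>120)); e,c,a=cen(im,o,255,173,14); print(c,a,ray(P,*c,.014))
ng=~((h[...,0]>50)&(h[...,0]<90)&(h[...,1]>80)); e,c,a=cen(im,ng,255,173,26); print(e,ray(P,*e[0],.012))
E
```

```text
[254.53968254 172.95238095] 126 [0.42304249 0.30523605 0.014     ]
((254.66766357421875, 172.16123962402344), (48.81698989868164, 49.41534423828125), 76.97110748291016) [0.42323585 0.30468358 0.012     ]
```

Emit:
step_arm(
  rows=[
    [[1,0,0.2,-4,0,0,0],[1,0,0,-4,0,0,0],[1,0,0,-4,0,0,0],[1,0,0,-3,0,0,0],[1,0,0,-1.5,0,0,0],[1,0,0,0,0,0,0],[1,0,0,0,0,0,0]],
  ],
)

```text
clock: 2.52
tool_pos: [0.424, 0.3071, 0.0328]
orientation: [-90.1, -0.0, 124.8]
force: [0.8, -0.5, 0.8]
opening: 0.0873
```

Emit:
step_arm(
  rows=[
    [[1,0,0,-1.5,0,0,0],[1,0,0,-1,0,0,0],[1,0,0,0,0,0,0],[1,0,0,0,0,0,0]],
  ],
)

```text
clock: 3.02
tool_pos: [0.4234, 0.3061, 0.0065]
orientation: [-90.0, 0.0, 124.8]
force: [0.5, 0.1, 0.2]
opening: 0.0877
```

Run:
```python
from h import *
for i in range(4): o=ctrl.get_obs(); print(o['tool_pos'],o['orientation'],o['qvel'].round(2))
im,P=snap('wrist','w2.png'); h=cv2.cvtColor(im,cv2.COLOR_BGR2HSV)
c=proj(P,[.4231,.3048,.014]); print(c)
o=((h[...,0]<20)&(h[...,1]>100)&(h[...,2]>120)); e,c,a=cen(im,o,*c,40); print(c,a,ray(P,*c,.014))
```

```text
[0.42342129 0.30614943 0.00652539] [-8.99873011e+01  1.07813797e-02  1.24803632e+02] [ 0.02 -0.48  0.14  0.04  0.05 -0.07]
[0.42342129 0.30614943 0.00652539] [-8.99873011e+01  1.07813797e-02  1.24803632e+02] [ 0.02 -0.48  0.14  0.04  0.05 -0.07]
[0.42342129 0.30614943 0.00652539] [-8.99873011e+01  1.07813797e-02  1.24803632e+02] [ 0.02 -0.48  0.14  0.04  0.05 -0.07]
[0.42342129 0.30614943 0.00652539] [-8.99873011e+01  1.07813797e-02  1.24803632e+02] [ 0.02 -0.48  0.14  0.04  0.05 -0.07]
(np.float64(258.9179821138671), np.float64(237.35285351805905))
[258.47140039 235.57988166] 507 [0.42395995 0.30402201 0.014     ]
```

Emit:
step_arm(
  rows=[
    [[1,0,-0.15,-0.3,0,0,0],[1,0,0,0,0,0,0],[0,0,0,0,0,0,0],[-1,0,0,0,0,0,0],[-1,0,0,0,0,0,0],[-1,0,0,0,0,0,0],[-1,0,0,0,0,0,0],[-1,0,0,0,0,0,0]],
  ],
)

```text
clock: 4.08
tool_pos: [0.4234, 0.3047, 0.0036]
orientation: [-90.0, 0.0, 124.8]
force: [-0.8, 0.3, 1.2]
opening: 0.0592
```

Run:
```python
from h import *
o=ctrl.get_obs(); print(o['tool_pos'],o['opening'])
im,P=snap('wrist','w3.png'); h=cv2.cvtColor(im,cv2.COLOR_BGR2HSV)
o=((h[...,0]<20)&(h[...,1]>100)&(h[...,2]>120)); e,c,a=cen(im,o,258,236,40); print(c,a,ray(P,*c,.014))
```

```text
[0.42336174 0.30467266 0.00358884] 0.05918402641455978
[256.99501247 237.62593516] 401 [0.42467058 0.30297535 0.014     ]
```

View pics/w3.png

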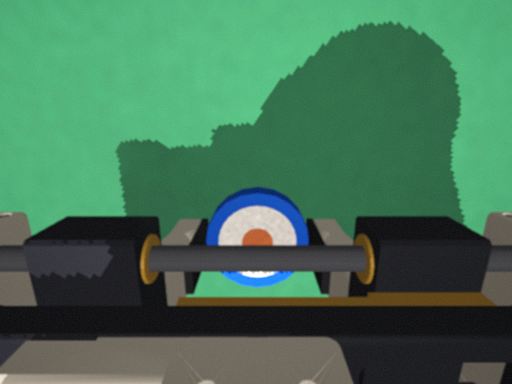

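The driver is gripped at 59 mm opening, with its disc spanning columns 206–308 and rows 187–287. The bar hides part of the copper, so I'll fit the blue rim instead to get the offset in the grip.

```bash
cat >> h.py <<'E'
from scipy.optimize import least_squares
def fitdisc(P,pts,z,r,x0):
    # pts: rim pixels of top circle; unproject to plane z and fit centre with known r
    w=np.array([ray(P,u,v,z)[:2] for u,v in pts])
    s=least_squares(lambda c:np.hypot(*(w-c).T)-r,x0,loss='soft_l1',f_scale=.001); return s.x,np.sqrt(np.mean(s.fun**2))
E
python3 - <<'E'
from h import *
im=cv2.imread('pics/w3.png'); P=load('w3.png'); h=cv2.cvtColor(im,cv2.COLOR_BGR2HSV)
blue=((h[...,0]>100)&(h[...,0]<125)&(h[...,1]>120)).astype(np.uint8)
pts=[]
for u in range(225,291,5):
    col=np.where(blue[180:295,u])[0]+180; pts.append((u,col.max()+.5))
for u in range(225,291,12): print(u,np.where(blue[180:295,u])[0].min()+180, end=' ')
for r in (.030,): print(fitdisc(P,pts,.014,r,[.4234,.3047]))
# inner white boundary (cone rim), all round
pts=[]
for u in range(235,281,3):
    w=np.where((h[180:295,u,1]<70)&(h[180:295,u,2]>120))[0]+180
    pts+= [(u,w.min()-.5),(u,w.max()+.5)]
w=np.array([ray(P,a,b,.014)[:2] for a,b in pts]); 
s=least_squares(lambda p:np.hypot(*(w-p[:2]).T)-p[2],[.4234,.3047,.022]); print(s.x,abs(s.fun).max())
T=np.array([.4234,.3047]); j=np.radians(124.8); J=np.array([-np.sin(j),np.cos(j)]); Q=np.array([np.cos(j),np.sin(j)])
print((s.x[:2]-T)@J,(s.x[:2]-T)@Q)
E
```

```text
225 199 237 192 249 188 261 188 273 190 285 196 (array([0.42342032, 0.30477105]), np.float64(0.0002261497898667306))
[0.42307308 0.30499335 0.02123272] 0.009836646442465919
0.00010103599941287562 0.0004274627758958861
```

Emit:
step_arm(
  rows=[
    [[-1,0,0,1,0,0,0],[-1,0,0,3,0,0,0],[-1,0,0,4,0,0,0],[-1,0,0,4,0,0,0],[-1,0.3,-1.1,0,0,0,-1.3],[-1,0.9,-3.3,0,0,0,-3.8],[-1,0.9,-3.3,0,0,0,-3.8],[-1,0.9,-3.3,0,0,0,-3.8],[-1,0.9,-3.3,0,0,0,-3.8],[-1,0.9,-3.3,0,0,0,-3.8],[-1,0.9,-3.3,0,0,0,-3.8],[-1,0.9,-3.3,0,0,0,-3.8]],
  ],
)

```text
clock: 5.62
tool_pos: [0.4889, 0.0611, 0.1232]
orientation: [-89.9, 0.0, 96.7]
force: [-0.0, -0.0, -1.3]
opening: 0.0591
```

Emit:
step_arm(
  rows=[
    [[-1,0.9,-3.3,0,0,0,-3.8],[-1,0.9,-3.3,0,0,0,-3.8],[-1,0.5,-2.0,0,0,0,-2.5],[-1,0.26,-0.2,0,0,0,0],[-1,0,0,0,0,0,0],[-1,0,0,0,0,0,0],[-1,0,0,0,0,0,0]],
  ],
)

```text
clock: 6.5
tool_pos: [0.5149, -0.0247, 0.1236]
orientation: [-90.0, -0.0, 86.9]
force: [-0.1, -0.1, -0.7]
opening: 0.059
```

Run:
```python
from h import *
o=ctrl.get_obs(); print(o['tool_pos'],o['orientation'],o['opening'],o['force'])
im,P=snap('wrist','w4.png'); print(proj(P,[.515,-.025,.036]))
```

```text
[ 0.51485441 -0.02474217  0.12361356] [-9.00044485e+01 -5.14668439e-03  8.68609933e+01] 0.05898632344196287 [-0.05714332 -0.06748269 -0.73315378]
(np.float64(256.7964684732724), np.float64(192.4180714457323))
```

View pics/w4.png

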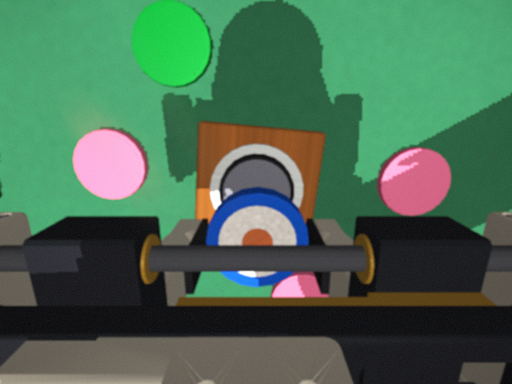

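Over the nest, the driver is level in the jaws at (257,238). The plate ring behind it is visible across columns 210–304 with its top at row 144. I'll fit the visible arcs of the plate and shell.

Run:
```python
from h import *
im=cv2.imread('pics/w4.png'); P=load('w4.png'); h=cv2.cvtColor(im,cv2.COLOR_BGR2HSV)
g=cv2.cvtColor(im,cv2.COLOR_BGR2GRAY).astype(int)
pts=[];sp=[]
for u in range(222,295,3):
    w=np.where((h[130:200,u,1]<60)&(h[130:200,u,2]>100))[0]+130; pts.append((u,w.min()-.5))
print(fitdisc(P,pts,.024,.045,[.515,-.025]))
print([tuple(h[v,256]) for v in range(140,182,2)])
# shell: dark (black side / outline) start below plate = lower rim far edge
for u in range(236,282,3):
    col=h[150:186,u,2].astype(int); k=np.argmin(col[:20]); 
    m=np.where(np.diff(col[:])<-25)[0]; 
    if len(m): sp.append((u,m[0]+150.5+.5))
print(sp)
# near side from camera => first seen side wall bottom edge z=.024 r=.035
print(fitdisc(P,sp,.024,.035,[.515,-.025]))
```

```text
(array([ 0.51564761, -0.02303622]), np.float64(0.0002731174168583148))
[(np.uint8(13), np.uint8(191), np.uint8(135)), (np.uint8(12), np.uint8(162), np.uint8(134)), (np.uint8(13), np.uint8(19), np.uint8(161)), (np.uint8(50), np.uint8(8), np.uint8(195)), (np.uint8(24), np.uint8(7), np.uint8(192)), (np.uint8(36), np.uint8(7), np.uint8(194)), (np.uint8(42), np.uint8(7), np.uint8(185)), (np.uint8(30), np.uint8(13), np.uint8(76)), (np.uint8(45), np.uint8(22), np.uint8(23)), (np.uint8(105), np.uint8(26), np.uint8(40)), (np.uint8(127), np.uint8(23), np.uint8(102)), (np.uint8(120), np.uint8(12), np.uint8(109)), (np.uint8(137), np.uint8(21), np.uint8(109)), (np.uint8(132), np.uint8(23), np.uint8(112)), (np.uint8(126), np.uint8(23), np.uint8(110)), (np.uint8(127), np.uint8(21), np.uint8(109)), (np.uint8(117), np.uint8(21), np.uint8(108)), (np.uint8(125), np.uint8(14), np.uint8(107)), (np.uint8(114), np.uint8(12), np.uint8(108)), (np.uint8(129), np.uint8(23), np.uint8(110)), (np.uint8(126), np.uint8(12), np.uint8(110))]
[(236, np.float64(159.0)), (239, np.float64(158.0)), (242, np.float64(156.0)), (245, np.float64(155.0)), (248, np.float64(154.0)), (251, np.float64(153.0)), (254, np.float64(153.0)), (257, np.float64(153.0)), (260, np.float64(153.0)), (263, np.float64(153.0)), (266, np.float64(154.0)), (269, np.float64(155.0)), (272, np.float64(156.0)), (275, np.float64(158.0)), (278, np.float64(160.0)), (281, np.float64(162.0))]
(array([ 0.51513997, -0.02433452]), np.float64(0.00023957526523436755))
```

Emit:
step_arm(
  rows=[
    [[-1,0,0,-2,0,0,0],[-1,0,0,-2.5,0,0,0],[-1,0,0,-2,0,0,0],[-1,0,0,-1,0,0,0],[-1,0,0,-0.5,0,0,0],[-1,0,0,-0.2,0,0,0],[-1,0,0,0,0,0,0],[-1,0,0,0,0,0,0]],
  ],
)

```text
clock: 7.55
tool_pos: [0.5153, -0.0253, 0.0421]
orientation: [-90.1, -0.0, 86.8]
force: [0.0, 0.7, -1.1]
opening: 0.059
```

Emit:
step_arm(
  rows=[
    [[-1,0,0,-0.1,0,0,0],[-1,0,0,-0.07,0,0,0],[-1,0,0,-0.03,0,0,0],[-1,0,0,0,0,0,0],[-1,0,0,0,0,0,0]],
  ],
)

```text
clock: 8.18
tool_pos: [0.515, -0.0253, 0.0396]
orientation: [-90.0, -0.0, 86.8]
force: [-0.8, 0.4, 0.9]
opening: 0.0593
```

Emit:
step_arm(
  rows=[
    [[-1,0,0,-0.03,0,0,0],[-1,0,0,0,0,0,0],[-1,0,0,0,0,0,0]],
  ],
)

```text
clock: 8.55
tool_pos: [0.515, -0.0254, 0.0396]
orientation: [-90.0, 0.0, 86.8]
force: [-1.5, -0.1, 5.5]
opening: 0.0588
```

Contact at 5 N. I'll release gently and rise.

Emit:
step_arm(
  rows=[
    [[0.5,0,0,0,0,0,0],[1,0,0,0,0,0,0],[1,0,0,0,0,0,0],[1,0,0,0,0,0,0],[1,0,0,1.5,0,0,0],[1,0,0,4,0,0,0],[1,0,0,5,0,0,0],[1,0,0,4,0,0,0],[1,0,0,0,0,0,0],[1,0,0,0,0,0,0],[1,0,0,0,0,0,0]],
  ],
)

```text
clock: 9.93
tool_pos: [0.5143, -0.0255, 0.1835]
orientation: [-89.9, 0.0, 86.8]
force: [0.2, 0.2, -0.5]
opening: 0.0872
```

Run:
```python
from h import *
o=ctrl.get_obs(); print(o['tool_pos'],o['opening'])
im,P=snap('wrist','w5.png'); f,R,t=geo(P)
imt,PT=snap('top','t5.png')
print(proj(P,[.515,-.025,.05]),proj(PT,[.515,-.025,.05]))
cv2.imwrite('pics/c5.png',np.hstack([cv2.resize(im[110:290,130:380],None,fx=1.6,fy=1.6,interpolation=2),cv2.resize(imt[170:270,220:320],(288,288),interpolation=2)]))
```

```text
[ 0.51425334 -0.02548638  0.18345094] 0.08719066287038592
(np.float64(256.069238056749), np.float64(181.07936174647372)) (np.float64(265.86218805321545), np.float64(219.03621495477287))
```

View pics/c5.png

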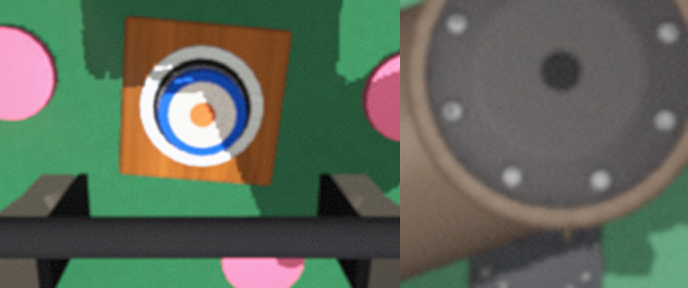

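The driver lies flat inside the shell's rim, with the copper at wrist pixel (257,182) against a predicted (256,181). Next, above the blower.

Emit:
step_arm(
  rows=[
    [[1,-0.2,-1.5,1,0,0,-1],[1,-0.5,-3.5,1,0,0,-2],[1,-0.5,-3.5,1,0,0,-2],[1,-0.5,-3.5,1,0,0,-2],[1,-0.5,-3.5,0,0,0,-2],[1,-0.5,-3.5,0,0,0,-2],[1,-0.5,-3.5,0,0,0,-2],[1,-0.5,-3.5,0,0,0,-2],[1,0,-2.5,0,0,0,-1.5],[1,0,0,0,0,0,0],[1,0,0,0,0,0,0],[1,0,0,0,0,0,0]],
  ],
)

```text
clock: 11.52
tool_pos: [0.4779, -0.3099, 0.2244]
orientation: [-90.0, -0.0, 70.3]
force: [0.1, 0.6, 0.4]
opening: 0.0878
```

Run:
```python
from h import *
o=ctrl.get_obs(); print(o['tool_pos'],o['orientation'],o['opening'])
im,P=snap('wrist','w6.png'); imt,PT=snap('top','t6.png')
h=cv2.cvtColor(imt,cv2.COLOR_BGR2HSV); m=((h[...,0]<20)&(h[...,1]>110)&(h[...,2]>110)); e,c,a=cen(imt,m,266,219,6); print('copper',c,a,ray(PT,*c,.05))
b=(h[...,0]>100)&(h[...,0]<125)&(h[...,1]>100); e,c,a=cen(imt,b,266,219,20); print('blue',e,ray(PT,*e[0],.05))
for z in(.08,.05,.03): print(z,proj(P,[.512,-.217,z]),proj(P,[.478,-.311,z]))
cv2.imwrite('pics/w6b.png',im)
```

```text
[ 0.47792837 -0.30989413  0.22444261] [-9.00054665e+01 -3.72483275e-03  7.03342731e+01] 0.08775392167871804
copper [266.13333333 219.46666667] 15 [ 0.51402307 -0.02558895  0.05      ]
blue ((266.1705627441406, 219.35748291015625), (26.714019775390625, 26.984508514404297), 80.75701141357422) [ 0.51426642 -0.02567745  0.05      ]
0.08 (np.float64(256.35806615428663), np.float64(258.1336667842123)) (np.float64(256.6059395291422), np.float64(177.21758965296547))
0.05 (np.float64(256.39920597402704), np.float64(246.4490726765699)) (np.float64(256.6291840045404), np.float64(171.51291190802164))
0.03 (np.float64(256.42319897918884), np.float64(239.63454289719004)) (np.float64(256.64259503361694), np.float64(168.22156642486243))
```

View pics/w6.png

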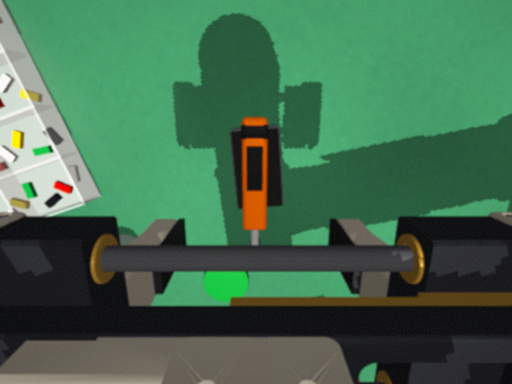

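The blower lies vertically in the image: handle at columns 242–267, front end at row 230, rear at row 117. Converting that to its pose.

Run:
```python
from h import *
im=cv2.imread('pics/w6.png'); P=load('w6.png'); h=cv2.cvtColor(im,cv2.COLOR_BGR2HSV)
m=(h[...,0]<20)&(h[...,1]>150)
A=[]
for v in (150,165,180,195,210,222):
    c=np.where(m[v,225:290])[0]+225; a=ray(P,c.min()-.5,v,.08);b=ray(P,c.max()+.5,v,.08); A.append((a+b)/2); print(v,c.min(),c.max(),np.hypot(*(b-a)[:2]))
A=np.array(A); d=A[-1]-A[0]; print('yaw',np.degrees(np.arctan2(d[1],d[0])),A[:,:2])
col=np.where(m[:,255])[0]; print(col.min(),col.max()); F=ray(P,255,col.max()+.5,.08); B=ray(P,255,col.min()-.5,.08); print(F,B,np.hypot(*(F-B)[:2]))
y=np.radians(70.3);u=np.array([np.cos(y),np.sin(y)]); print('origin from front',F[:2]-.065*u)
```

```text
150 241 268 0.030196159649004847
165 241 268 0.0306367087041054
180 241 267 0.029979947920232675
195 242 267 0.02930342113568696
210 242 266 0.028606276402407663
222 243 266 0.0278013535018624
yaw 70.17011016038188 [[ 0.46997194 -0.34013687]
 [ 0.47553937 -0.32469803]
 [ 0.48179434 -0.30898918]
 [ 0.48717622 -0.29242826]
 [ 0.49379962 -0.27574769]
 [ 0.49826411 -0.26168081]]
117 305
[ 0.5362265  -0.15454038  0.08      ] [ 0.4576062  -0.37288754  0.08      ] 0.2320703283486263
origin from front [ 0.51431531 -0.21573596]
```

Emit:
step_arm(
  rows=[
    [[1,0.2,-0.25,-3,0,0,0],[1,0,0,-4,0,0,0],[1,0,0,-4,0,0,0],[1,0,0,-3,0,0,0],[1,0,0,-2,0,0,0],[1,0,0,-0.7,0,0,0],[1,0,0,0,0,0,0],[1,0,0,0,0,0,0]],
  ],
)

```text
clock: 12.62
tool_pos: [0.4807, -0.3129, 0.0583]
orientation: [-90.1, 0.0, 70.3]
force: [0.4, 0.3, 0.5]
opening: 0.0877
```

Run:
```python
from h import *
o=ctrl.get_obs(); print(o['tool_pos'],o['orientation'])
im,P=snap('wrist','w7.png'); h=cv2.cvtColor(im,cv2.COLOR_BGR2HSV)
m=(h[...,0]<20)&(h[...,1]>150)
for v in range(110,235,15):
    c=np.where(m[v,200:310])[0]+200
    if len(c): a=ray(P,c.min()-.5,v,.08);b=ray(P,c.max()+.5,v,.08); print(v,c.min(),c.max(),(a+b)[:2]/2,np.hypot(*(b-a)[:2]))
```

```text
[ 0.48074411 -0.31293539  0.05831487] [-9.00970533e+01  1.50643819e-04  7.03235146e+01]
140 231 286 [ 0.4602977  -0.36791509] 0.026884242776101276
185 231 286 [ 0.46780526 -0.34686104] 0.028083979964188308
200 232 285 [ 0.47045876 -0.33941907] 0.027489902943796527
215 232 285 [ 0.47319381 -0.33174897] 0.027911364340219225
230 232 284 [ 0.47626108 -0.32392834] 0.02782121164161096
```

Emit:
step_arm(
  rows=[
    [[1,0,0,-0.4,0,0,0],[0.3,0,0,0,0,0,0],[0,0,0,0,0,0,0],[-1,0,0,0,0,0,0],[-1,0,0,0,0,0,0],[-1,0,0,0,0,0,0],[-1,0,0,0,0,0,0],[-1,0,0,0,0,0,0],[-1,0,0,0,0,0,0]],
  ],
)

```text
clock: 13.8
tool_pos: [0.48, -0.3128, 0.0533]
orientation: [-90.0, 0.0, 70.3]
force: [-0.6, 0.1, 0.6]
opening: 0.0281
```

Emit:
step_arm(
  rows=[
    [[-1,0,0,0.5,0,0,0],[-1,0,0,1.5,0,0,0],[-1,0,0,3,0,0,0],[-1,0,0,3,0,0,0],[-1,0,0,2,0,0,0],[-1,0,1,0,0,0,0],[-1,0,2.5,0,0,0,0],[-1,0,3,0,0,0,0],[-1,0,3,0,0,0,0],[-1,0,3,0,0,0,0],[-1,0,3,0,0,0,0],[-1,0.1,2.5,0,0,0,0]],
  ],
)

```text
clock: 15.3
tool_pos: [0.4801, -0.1313, 0.1527]
orientation: [-89.9, 0.0, 70.3]
force: [-0.5, -1.2, -1.8]
opening: 0.0279
```

Emit:
step_arm(
  rows=[
    [[-1,0,1.3,0,0,0,0],[-1,0,0,0,0,0,0],[-1,0,0,0,0,0,0],[-1,0,0,0,0,0,0]],
  ],
)

```text
clock: 15.8
tool_pos: [0.4808, -0.1204, 0.1531]
orientation: [-90.0, 0.0, 70.2]
force: [-0.2, 0.0, -0.4]
opening: 0.0278
```

Run:
```python
from h import *
o=ctrl.get_obs(); print(o['tool_pos'],o['orientation'],o['force'],o['opening'])
im,P=snap('scene','s8.png'); it,PT=snap('top','t8.png'); iw,PW=snap('wrist','w8.png')
T=np.array([.5147,-.0255,.132]); print(proj(P,T),proj(PT,T),proj(PW,T),'drv',proj(P,[.5147,-.0255,.05]),proj(PT,[.5147,-.0255,.05]))
u,v=map(int,proj(P,T)); a=cv2.resize(im[v-60:v+70,u-90:u+50],(400,371),interpolation=2)
u,v=map(int,proj(PT,T)); b=cv2.resize(it[v-55:v+75,u-50:u+90],(400,371),interpolation=2)
cv2.imwrite('pics/c8.png',np.hstack([a,b])); print(map(int,proj(PT,T)),u,v)
```

```text
[ 0.48084117 -0.12039334  0.1531236 ] [-8.99842118e+01  1.09446872e-02  7.02467141e+01] [-0.1805289   0.01227518 -0.38458281] 0.027762441178825013
(np.float64(252.1163720252209), np.float64(166.09952017196744)) (np.float64(266.6199099081272), np.float64(217.68560477109355)) (np.float64(257.38426125474723), np.float64(340.5624711560987)) drv (np.float64(251.98146328740654), np.float64(190.69331676413458)) (np.float64(266.0876081265116), np.float64(219.16574587337908))
<map object at 0x7f577a31f760> 266 217
```

View pics/c8.png

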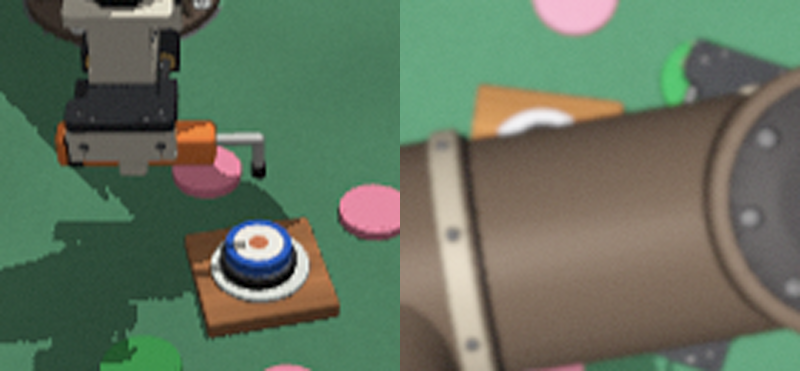

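The nozzle mouth is at scene (252.3,166.9), against a predicted (252.1,166.8). The copper is at (252.3,190.7), as predicted, and the blower is level. Lowering to a 4 cm gap and holding.

Emit:
step_arm(
  rows=[
    [[-1,0,0.07,-1,0,0,0],[-1,0,0,-1.5,0,0,0],[-1,0,0,-1,0,0,0],[-1,0,0,-0.5,0,0,0],[-1,0,0,0,0,0,0],[-1,0,0,0,0,0,0],[-1,0,0,0,0,0,0],[-1,0,0,0,0,0,0]],
  ],
)

```text
clock: 16.95
tool_pos: [0.4811, -0.1191, 0.1135]
orientation: [-90.0, -0.0, 70.3]
force: [-0.5, -0.1, -1.4]
opening: 0.0279
```

Run:
```python
from h import *
o=ctrl.get_obs(); print(o['tool_pos'],o['orientation'])
im,P=snap('scene','s9.png')
h=cv2.cvtColor(im,cv2.COLOR_BGR2HSV)
print(proj(P,[.5147,-.0255,.09]))
print(im[160:192,246:260].max(2))
```

```text
[ 0.48109725 -0.11910817  0.11354701] [-9.00280217e+01 -1.54798644e-02  7.02986896e+01]
(np.float64(252.04539943730842), np.float64(179.0377880634133))
[[128 128 128 127 128 128 126 126 127 127 127 129 127 127]
 [125 128 127 126 129 126 124 123 127 127 126 127 127 128]
 [128 128 128 127 127 127 125 126 124 126 127 128 130 130]
 [135 122 125 125 127 127 125 124 127 127 128 127 128 128]
 [145 121 123 125 125 122 122 125 127 127 128 128 127 127]
 [152 154 152 157 155 154 179 162 128 126 127 127 126 126]
 [194 194 195 195 193 195 210 192 160 129 127 125 127 126]
 [176 178 176 177 176 175 172 172 153 129 126 124 125 126]
 [119 118 116 115 117 116 112 111 112 127 124 127 125 126]
 [101  78  75  78  73  78  84  83  87 125 128 130 128 129]
 [ 92  74  72  69  70  75  86  86  89 100 127 127 124 127]
 [ 73  73  75  74  72  80  87  88  94  74  98 128 127 126]
 [ 74  72  73  74  68  82  85  89  97  75  69  99 127 128]
 [ 73  76  76  75  72  80  87  87  91  74  75  71 100 100]
 [ 75  76  76  76  62  82  86  89  80  70  73  71  71  70]
 [ 73  74  73  75  47  83  91  90  77  55  74  73  74  73]
 [ 7
[... 240 characters left out ...]
6  74  74  66  49  21  30  31  67  77  73  73  75]
 [ 76  71  76  77  78  71  64  63  63  73  76  74  74  76]
 [ 77  77  74  71  74  73  75  77  76  76  73  75  76  74]
 [ 74  68 123 158 157 154 158 158 158 159 131  73  81  83]
 [150 159 179 194 198 205 204 198 201 198 182 160 158 101]
 [191 203 215 215 219 221 219 217 217 215 210 199 198 170]
 [211 220 243 241 240 238 237 236 239 242 233 220 211 194]
 [240 238 236 236 236 236 236 233 235 235 238 242 236 210]
 [239 237 238 239 233 224 223 225 227 235 236 236 240 234]
 [242 203 196 191 176 203 207 210 213 228 235 236 237 242]
 [200 146 138 115 109 153 199 204 203 212 234 235 235 238]
 [142 142 141 116 110 102 192 201 199 211 235 235 235 237]]
```

The mouth is at (252.5,179), against a predicted (252.0,179.0). Holding.

Emit:
step_arm(
  rows=[
    [[-1,0,0,0,0,0,0],[-1,0,0,0,0,0,0],[-1,0,0,0,0,0,0],[-1,0,0,0,0,0,0],[-1,0,0,0,0,0,0],[-1,0,0,0,0,0,0],[-1,0,0,0,0,0,0],[-1,0,0,0,0,0,0],[-1,0,0,0,0,0,0],[-1,0,0,0,0,0,0],[-1,0,0,0,0,0,0],[-1,0,0,0,0,0,0]],
  ],
)

```text
clock: 18.5
tool_pos: [0.481, -0.1191, 0.1133]
orientation: [-90.0, -0.0, 70.3]
force: [0.2, -0.9, -1.3]
opening: 0.0279
```

Emit:
step_arm(
  rows=[
    [[-1,0,0,0,0,0,0],[-1,0,0,0,0,0,0],[-1,0,0,0,0,0,0],[-1,0,0,0,0,0,0],[-1,0,0,0,0,0,0],[-1,0,0,0,0,0,0],[-1,0,0,0,0,0,0],[-1,0,0,0,0,0,0],[-1,0,0,0,0,0,0],[-1,0,0,0,0,0,0],[-1,0,0,0,0,0,0],[-1,0,0,0,0,0,0]],
  ],
)

```text
clock: 20.0
tool_pos: [0.481, -0.1191, 0.1133]
orientation: [-90.0, 0.0, 70.3]
force: [0.6, 0.9, -1.8]
opening: 0.0276
```

Emit:
step_arm(
  rows=[
    [[-1,0,0,1.5,0,0,0],[-1,0,0,2.5,0,0,0],[-1,0,-1.3,0,0,0,0],[-1,0,-2.5,0,0,0,0],[-1,0,-3,0,0,0,0],[-1,0,-3,0,0,0,0],[-1,0,-3,0,0,0,0],[-1,0,-3,0,0,0,0],[-1,-0.1,-2.5,0,0,0,0],[-1,0,-1.07,0,0,0,0],[-1,0,0,0,0,0,0],[-1,0,0,0,0,0,0]],
  ],
)

```text
clock: 21.5
tool_pos: [0.4799, -0.3123, 0.1532]
orientation: [-90.0, -0.0, 70.3]
force: [-0.4, -0.3, -1.1]
opening: 0.0278
```

Now lower it back (grasp height was 0.0533).

Emit:
step_arm(
  rows=[
    [[-1,0,0,-2,0,0,0],[-1,0,0,-3,0,0,0],[-1,0,0,-3,0,0,0],[-1,0,0,-1.2,0,0,0],[-1,0,0,-0.5,0,0,0],[-1,0,0,-0.2,0,0,0],[-1,0,0,-0.1,0,0,0],[-1,0,0,0,0,0,0],[-1,0,0,0,0,0,0]],
  ],
)

```text
clock: 22.62
tool_pos: [0.4802, -0.3129, 0.0537]
orientation: [-90.0, -0.0, 70.3]
force: [0.1, -1.5, -0.9]
opening: 0.0275
```

Emit:
step_arm(
  rows=[
    [[-1,0,0,-0.05,0,0,0],[-1,0,0,0,0,0,0],[0,0,0,0,0,0,0],[0.6,0,0,0,0,0,0],[1,0,0,0,0,0,0],[1,0,0,0,0,0,0],[1,0,0,0,0,0,0],[1,0,0,1,0,0,0],[1,0,0,3,0,0,0],[1,0,0,4,0,0,0],[1,0,0,4,0,0,0],[1,0,0,4,0,0,0]],
  ],
)

```text
clock: 24.12
tool_pos: [0.4798, -0.3128, 0.215]
orientation: [-90.0, 0.0, 70.3]
force: [1.0, -0.4, -0.4]
opening: 0.0878
```

Emit:
step_arm(
  rows=[
    [[1,0.5,1.7,0,0,0,1],[1,0.9,3.4,0,0,0,2.5],[1,0.9,3.4,0,0,0,2.5],[1,0.9,3.4,0,0,0,2.5],[1,0.9,3.4,0,0,0,2.5],[1,0.9,3.4,0,0,0,2.5],[1,0.9,3.4,0,0,0,2.5],[1,0.9,3.4,0,0,0,2.5],[1,0.9,3.4,0,0,0,2.5],[1,0.9,3.4,0,0,0,2.5],[1,0.9,3.4,0,0,0,2.5],[1,0.9,3.4,0,0,0,2.5]],
  ],
)

```text
clock: 25.62
tool_pos: [0.5837, 0.0796, 0.2127]
orientation: [-90.0, -0.0, 98.9]
force: [1.4, -0.2, 0.2]
opening: 0.0875
```

Emit:
step_arm(
  rows=[
    [[1,0.9,3.4,0,0,0,2.5],[1,0.9,3.4,0,0,0,2.5],[1,0.9,3.4,0,0,0,2.5],[1,0.9,3.4,0,0,0,2.5],[1,0.75,1.7,-2,0,0,1],[1,0,0,0,0,0,0],[1,0,0,0,0,0,0],[1,0,0,0,0,0,0]],
  ],
)

```text
clock: 26.62
tool_pos: [0.6275, 0.2304, 0.1933]
orientation: [-90.0, -0.0, 109.7]
force: [-0.2, -0.1, -0.1]
opening: 0.0877
```

```bash
cat > g.py <<'E'
from h import *
import sys
f=sys.argv[1]; o=ctrl.get_obs(); T=o['tool_pos']; print(T,o['orientation'])
im,P=snap('wrist',f); h=cv2.cvtColor(im,cv2.COLOR_BGR2HSV)
ng=~((h[...,0]>45)&(h[...,0]<95)&(h[...,1]>80))
c=proj(P,[.6275,.2315,.01]); r=int(sys.argv[2]); print(c)
# rim: per column, lowest-image (near bar) & topmost nongreen
e,cc,a=cen(im,ng,*c,r); print(e,a,ray(P,*e[0],.007))
E
python3 g.py w10.png 36
python3 - <<'E'
from h import *
im,P=snap('top','t10.png'); a=cv2.resize(im[185:265,335:445],None,fx=3.6,fy=3.6,interpolation=2)
w=cv2.imread('pics/w10.png'); cv2.imwrite('pics/c10.png',np.hstack([a,cv2.resize(w[100:300],(737,288))[:, 200:580]]))
b=cv2.absdiff(cv2.imread('pics/top0.png'),im)[185:265,335:445]; print(b.mean(),b.max())
E
```

```text
[0.62752235 0.23040182 0.19332945] [-9.00355522e+01 -3.05924969e-03  1.09743920e+02]
(np.float64(256.6425740557696), np.float64(171.6387832158175))
((256.3913879394531, 170.98892211914062), (51.536888122558594, 52.26185607910156), 87.98663330078125) 2130 [0.62785959 0.23143279 0.007     ]
12.157462121212122 23
```

View pics/c10.png

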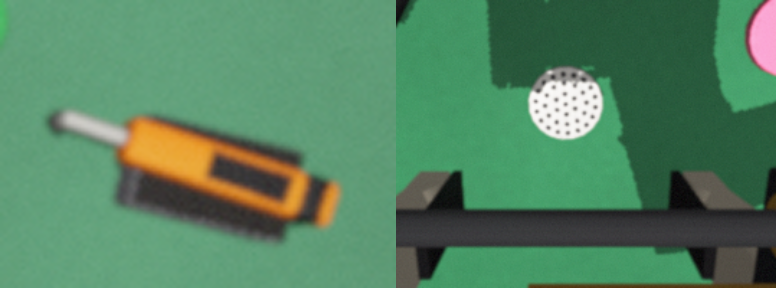

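The blower is back on its stand just as before. The grille is at wrist (256.4,171.0), which gives (0.6278, 0.2314).

Emit:
step_arm(
  rows=[
    [[1,0,0.1,-3,0,0,0],[1,0,0,-4,0,0,0],[1,0,0,-4,0,0,0],[1,0,0,-3.5,0,0,0],[1,0,0,-2.5,0,0,0],[1,0,0,-1.2,0,0,0],[1,0,0,-0.5,0,0,0],[1,0,0,0,0,0,0],[1,0,0,0,0,0,0],[1,0,0,0,0,0,0]],
  ],
)

```text
clock: 27.98
tool_pos: [0.6279, 0.2324, 0.0067]
orientation: [-90.1, -0.0, 109.8]
force: [-0.5, -0.1, 0.4]
opening: 0.0875
```

```bash
cat > g2.py <<'E'
from h import *
import sys
o=ctrl.get_obs(); T=o['tool_pos']; print(T,o['orientation'])
im,P=snap('wrist',sys.argv[1]); h=cv2.cvtColor(im,cv2.COLOR_BGR2HSV)
gr=(h[...,0]>45)&(h[...,0]<95)&(h[...,1]>80)
u0,v0=proj(P,[T[0],T[1],.01]); print(u0,v0); pts=[]; 
for u in range(int(u0)-30,int(u0)+31,4):
    g=np.where(gr[int(v0)+36:300,u])[0]
    if len(g): pts.append((u,g[0]+int(v0)+35.5))
print(pts); c,r=fitdisc(P,pts,.010,.032,T[:2]); print(c,r)
j=np.radians(o['orientation'][2]); d=c-T[:2]; print('jaw',d@[-np.sin(j),np.cos(j)],'pad',d@[np.cos(j),np.sin(j)])
E
python3 g2.py w11.png
```

```text
[0.62786092 0.23242397 0.00665262] [-9.00756672e+01 -1.86602427e-02  1.09801442e+02]
257.142278387077 235.69313294985443
[(227, np.float64(271.5)), (231, np.float64(274.5)), (235, np.float64(277.5)), (239, np.float64(278.5)), (243, np.float64(279.5)), (247, np.float64(280.5)), (251, np.float64(281.5)), (255, np.float64(281.5)), (259, np.float64(281.5)), (263, np.float64(281.5)), (267, np.float64(280.5)), (271, np.float64(279.5)), (275, np.float64(278.5)), (279, np.float64(277.5)), (283, np.float64(275.5)), (287, np.float64(272.5))]
[0.62787503 0.23175194] 0.0002707325960275857
jaw 0.00021438148849492908 pad -0.0006370685040149632
```

Emit:
step_arm(
  rows=[
    [[1,0,-0.06,-0.35,0,0,0],[1,0,0,0,0,0,0],[0.5,0,0,0,0,0,0],[0,0,0,0,0,0,0],[-1,0,0,0,0,0,0],[-1,0,0,0,0,0,0],[-1,0,0,0,0,0,0],[-1,0,0,0,0,0,0]],
  ],
)

```text
clock: 29.02
tool_pos: [0.6275, 0.2316, 0.0023]
orientation: [-90.0, -0.0, 109.8]
force: [0.5, 0.4, -0.7]
opening: 0.063
```

```bash
python3 g2.py w12.png
```

```text
[0.62746397 0.23158621 0.0022717 ] [-9.00005000e+01 -1.20942628e-03  1.09798013e+02]
257.18866419565745 238.96768428082828
[(227, np.float64(277.5)), (231, np.float64(280.5)), (235, np.float64(282.5)), (239, np.float64(283.5)), (243, np.float64(284.5)), (247, np.float64(285.5)), (251, np.float64(286.5)), (255, np.float64(286.5)), (259, np.float64(286.5)), (263, np.float64(286.5)), (267, np.float64(285.5)), (271, np.float64(284.5)), (275, np.float64(283.5)), (279, np.float64(282.5)), (283, np.float64(280.5)), (287, np.float64(278.5))]
[0.62741169 0.23150271] 0.00016982157231458509
jaw 7.747227759884987e-05 pad -6.085487400409879e-05
```

Emit:
step_arm(
  rows=[
    [[-1,0,0,1,0,0,0],[-1,0,0,3,0,0,0],[-1,0,0,4,0,0,0],[-1,0,0,4,0,0,0],[-1,0,0,1,0,0,0],[-1,-0.7,-1.6,0,0,0,-1.4],[-1,-1.4,-3.2,0,0,0,-2.8],[-1,-1.4,-3.2,0,0,0,-2.8],[-1,-1.4,-3.2,0,0,0,-2.8],[-1,-1.4,-3.2,0,0,0,-2.8],[-1,-1.4,-3.2,0,0,0,-2.8],[-1,-1.4,-3.2,0,0,0,-2.8]],
  ],
)

```text
clock: 30.58
tool_pos: [0.5344, 0.0217, 0.1311]
orientation: [-89.9, 0.0, 91.4]
force: [1.0, -0.2, -1.0]
opening: 0.0629
```

Emit:
step_arm(
  rows=[
    [[-1,-1.4,-3.2,0,0,0,-2.8],[-1,-0.77,-1.71,0,0,0,-1.8],[-1,0,0,0,0,0,0],[-1,0,0,0,0,0,0],[-1,0,0,0,0,0,0],[-1,0,0,0,0,0,0]],
  ],
)

```text
clock: 31.32
tool_pos: [0.515, -0.025, 0.1321]
orientation: [-90.0, 0.0, 87.0]
force: [1.0, 0.3, -0.4]
opening: 0.0628
```

Run:
```python
from h import *
o=ctrl.get_obs(); print(o['tool_pos'],o['orientation'],o['opening'])
im,P=snap('wrist','w13.png'); print(proj(P,[.5147,-.0256,.05]))
h=cv2.cvtColor(im,cv2.COLOR_BGR2HSV)
blue=(h[...,0]>100)&(h[...,0]<128)&(h[...,1]>110)&(h[...,2]>40)
pts=[];wp=[];pl=[]
for u in range(234,282,3):
    b=np.where(blue[130:200,u])[0]+130
    w=np.where((h[130:185,u,1]<60)&(h[130:185,u,2]>140))[0]+130
    pl.append((u,w.min()-.5)); 
    # last blue row run above cone: inner rim
    if len(b): pts.append((u,b.min()-.5)); wp.append((u,b.max()+.5))
print(wp)
print('blue lower rim',fitdisc(P,pts,.036,.030,[.515,-.025])); print('plate',fitdisc(P,pl,.024,.045,[.515,-.025]))
print('cone',fitdisc(P,wp,.05,.0212,[.515,-.025]))
cv2.imwrite('pics/c13.png',cv2.resize(im[110:300,150:360],None,fx=3,fy=3,interpolation=2))
```

```text
[ 0.51496528 -0.02501325  0.13209512] [-8.99869663e+01  4.51642026e-03  8.70448945e+01] 0.0627892114212191
(np.float64(257.23129974294653), np.float64(193.7649142970323))
[(234, np.float64(183.5)), (237, np.float64(178.5)), (240, np.float64(176.5)), (243, np.float64(173.5)), (246, np.float64(172.5)), (249, np.float64(171.5)), (252, np.float64(170.5)), (255, np.float64(169.5)), (258, np.float64(169.5)), (261, np.float64(170.5)), (264, np.float64(170.5)), (267, np.float64(171.5)), (270, np.float64(173.5)), (273, np.float64(175.5)), (276, np.float64(177.5)), (279, np.float64(181.5))]
blue lower rim (array([ 0.51500835, -0.02371884]), np.float64(0.00027291973529295325))
plate (array([ 0.51548221, -0.02322916]), np.float64(0.00019238811220656895))
cone (array([ 0.51486986, -0.02646864]), np.float64(0.0004665479820440545))
```

View pics/c13.png

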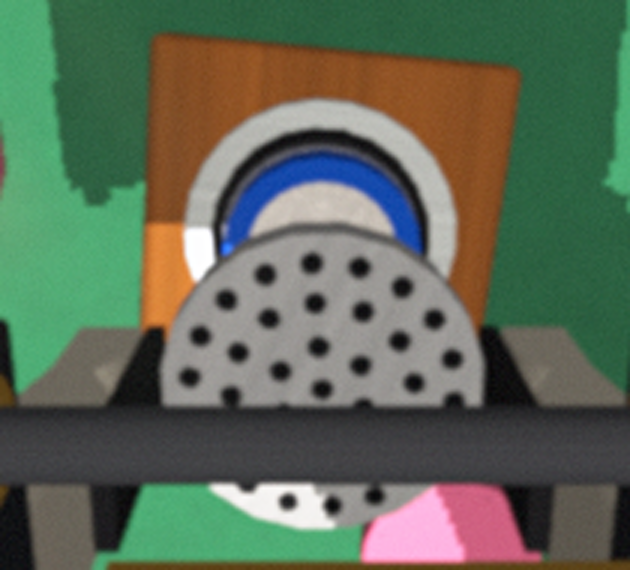

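The grille is level and centred in the jaws. The driver's visible arc (crop centre column 322) gives a centre within about 1.5 mm of the TCP. Lowering.

Emit:
step_arm(
  rows=[
    [[-1,0,-0.03,-2,0,0,0],[-1,0,0,-2.5,0,0,0],[-1,0,0,-1.8,0,0,0],[-1,0,0,-0.9,0,0,0],[-1,0,0,-0.4,0,0,0],[-1,0,0,-0.1,0,0,0],[-1,0,0,0,0,0,0],[-1,0,0,0,0,0,0],[-1,0,0,0,0,0,0]],
  ],
)

```text
clock: 32.5
tool_pos: [0.5149, -0.0258, 0.0556]
orientation: [-90.0, -0.0, 87.0]
force: [-0.5, -0.2, -0.5]
opening: 0.0627
```

Emit:
step_arm(
  rows=[
    [[-1,0,0,-0.1,0,0,0],[-1,0,0,-0.1,0,0,0],[-1,0,0,-0.07,0,0,0],[-1,0,0,0,0,0,0],[-1,0,0,0,0,0,0]],
  ],
)

```text
clock: 33.12
tool_pos: [0.5148, -0.0258, 0.0525]
orientation: [-90.0, 0.0, 87.0]
force: [-0.3, 0.7, -0.8]
opening: 0.0633
```

Emit:
step_arm(
  rows=[
    [[-1,0,0,-0.04,0,0,0],[-1,0,0,0,0,0,0],[-1,0,0,0,0,0,0]],
  ],
)

```text
clock: 33.5
tool_pos: [0.5148, -0.0258, 0.0522]
orientation: [-90.0, -0.0, 87.0]
force: [-0.0, 0.1, 0.4]
opening: 0.0629
```

Emit:
step_arm(
  rows=[
    [[-1,0,0,-0.04,0,0,0],[-1,0,0,0,0,0,0],[-1,0,0,0,0,0,0]],
  ],
)

```text
clock: 33.88
tool_pos: [0.5148, -0.0258, 0.0522]
orientation: [-90.0, 0.0, 87.0]
force: [-2.1, 0.6, 5.5]
opening: 0.0628
```

Contact, 5 N. Release, rise, and move aside for a clear top view.

Emit:
step_arm(
  rows=[
    [[0.5,0,0,0,0,0,0],[1,0,0,0,0,0,0],[1,0,0,0,0,0,0],[1,0,0,0,0,0,0],[1,0,0,1.5,0,0,0],[1,0,0,4,0,0,0],[1,0,0,5,0,0,0],[1,0,0,4,0,0,0],[1,0,4,0,0,0,3],[1,0,4,0,0,0,3],[1,0,4,0,0,0,3],[1,0,4,0,0,0,3]],
  ],
)

```text
clock: 35.38
tool_pos: [0.5147, 0.1354, 0.1982]
orientation: [-90.1, -0.0, 99.1]
force: [-0.3, 0.0, -0.3]
opening: 0.0876
```

Emit:
step_arm(
  rows=[
    [[1,0,4,0,0,0,3],[1,0,4,0,0,0,3],[1,0,4,0,0,0,3],[1,0,0,0,0,0,0],[1,0,0,0,0,0,0],[1,0,0,0,0,0,0]],
  ],
)

```text
clock: 36.12
tool_pos: [0.5148, 0.2534, 0.1973]
orientation: [-90.0, -0.0, 107.9]
force: [0.3, -0.3, 0.9]
opening: 0.0875
```

Run:
```python
from h import *
o=ctrl.get_obs(); print(o['tool_pos'],o['clock'])
im,P=snap('top','t14.png'); s,S=snap('scene','s14.png')
print(proj(P,[.5147,-.0256,.06]),proj(S,[.5147,-.0256,.06]))
hs=cv2.cvtColor(im,cv2.COLOR_BGR2HSV)
a=cv2.resize(im[180:260,225:305],(400,400),interpolation=2); b=cv2.resize(s[150:230,212:292],(400,400),interpolation=2)
cv2.imwrite('pics/c14.png',np.hstack([a,b]))
d=cv2.absdiff(cv2.imread('pics/top0.png'),im); print('wand',d[185:265,335:445].max(),'jar',d[110:155,345:385].max(),'sd',d[95:130,135:230].max())
```

```text
[0.51478732 0.25337001 0.19726186] 36.125
(np.float64(266.1925660930468), np.float64(218.9982391491515)) (np.float64(251.96029161079903), np.float64(187.84704808985688))
wand 20 jar 18 sd 18
```

View pics/c14.png

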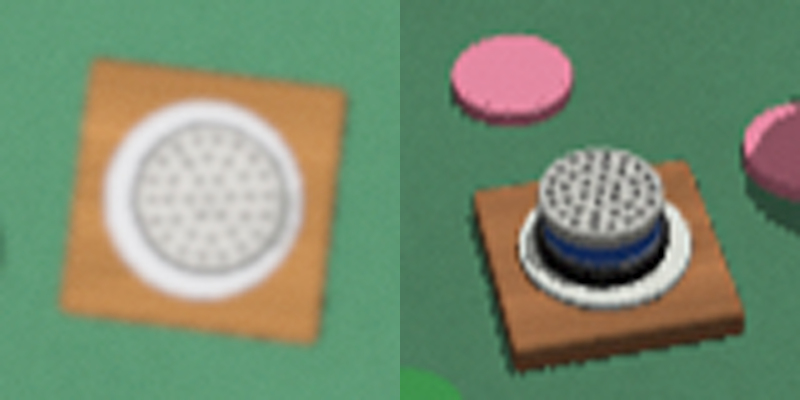

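The stack sits flat and centred: grille at top-crop (210,197) and in the side view at (600,190). The blower, jar and screwdriver show no change from the first picture beyond noise. Handing in.

```bash
python3 -c "
from plant import ctrl
print(ctrl.close_job())"
```

```text
the job is handed in; nothing more can be done
None
```

The job is done and handed in at about 36 s of the 72 s allowed; the hand-in gave no verdict.

- **Driver:** I set it on the shell with about 5 N of contact. The top camera put it within about 1 mm of the shell's centre.
- **Blower:** the nozzle was held level and pointing straight down for over 3 s. It was 4 cm above the driver and within about 2 mm of its middle. I then put it back on its stand, and the top view there matches the first picture.
- **Grille:** I set it on the driver with about 5 N of contact. It looks flat and centred in both the top and scene views.
- **Left alone:** the jar and screwdriver show no change beyond image noise. The gripper ended clear of everything.

No check failed. The only disagreement was between camera estimates of the stack's centre, up to about 2 to 3 mm along y and slightly more than the stated 2 mm calibration. I used the middle of them.

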